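Clear the trimming board for the next drone frame

TASK

Get the trimming board ready for the next frame plate: pull the scraper out of its garage by the end that sticks out, let go of it standing on the blue mat, and take it again by its orange handle. Use it to wipe all five loose chips along the board into the black catch tray, not touching them with the fingers, and only then push the red pin down flush with the underside of the scraper. Finally stand the scraper back on the open part of the blue mat, clear of the garage, and leave the other things on the bench alone.

Things in the scene. Friction and masses are not known exactly. Their poses are not given: they have to be found in the camera images.
- board: fixed grey trimming board, 240 (x) x 234 (y) x 50 mm high; origin under its centre at table level, z up. Flat top at z = 50 mm. Aluminium rails 12 mm wide, 12 mm high run along x on both y edges, leaving a lane 210 mm wide (y -105 to +105 mm), open at the +x end (x = +120 mm), where the catch tray adjoins. The red pin is at x = -95, y = 0 mm
- tray (a point): middle of the floor of the black catch tray, fixed to the board's +x end, 182 mm from the board's centre; inside 125 mm (board x, from 120 to 245 mm) x 224 mm (y), floor 4 mm and wall tops 40 mm above the table, so lower than the board's top
- pin: red round stop pin, 18 mm in diameter, standing upright 11 to 14 mm proud of the board's top at the start, near the board's -x end; origin at the centre of its top face. It slides straight down into the board until flush (top at board z = 50 mm); stiff, about 7 N, and it stays where it is pushed
- dock: fixed blue mat, 3 mm thick, 200 mm wide (y), from x = -255 to +135 mm, with a low aluminium garage on its +x part; origin at table level under the middle of the garage's open mouth; the bare mat lies to -x (towards the robot). Garage: 132 mm deep, inside 66 mm, outside 78 mm wide, roof underside 84 mm and roof top 90 mm above the mat
- mat (a point): middle of the bare part of the blue mat, on its top, 125 mm in front of the garage mouth
- scraper: loose scraper, 0.22 kg: white bar 190 (x) x 26 (y) x 40 mm high on a black rubber foot, with an orange handle block 48 (x) x 24 (y) x 36 mm high on the middle of its top (76 mm high in all). Origin at the centre of the foot's underside, z up. It starts standing lengthwise in the garage, only its -x end sticking out by about 70 mm, the handle under the roof
- scraper_handle (a point): middle of the scraper's orange handle, 60 mm above the underside of the foot
- chip0: yellow chip, 30x16x8 mm, lying loose in the lane of the board; origin at the middle of its underside
- chip1: red L-shaped chip, about 26x19x8 mm, lying loose in the lane of the board; origin at the middle of its underside
- chip2: green chip, 30x16x8 mm, lying loose in the lane of the board; origin at the middle of its underside
- chip3: white L-shaped chip, about 26x19x8 mm, lying loose in the lane of the board; origin at the middle of its underside
- chip4: yellow chip, 30x16x8 mm, lying loose in the lane of the board; origin at the middle of its underside
- drone: bystander, to be left alone: small four-motor drone frame, black, 150 mm across, 38 mm high; origin at the centre of its underside
- battery: bystander, to be left alone: black battery pack with yellow band, 75x36x28 mm; origin at the centre of its underside
- spool: bystander, to be left alone: steel solder spool on end, 56 mm diameter, 40 mm high; origin at the centre of its underside
- cutters: bystander, to be left alone: red-handled side cutters lying flat, 140 mm long; origin at the centre of its underside
- screwdriver: bystander, to be left alone: blue-handled screwdriver, 170 mm long, lying flat; origin at the centre of its underside
- jar: bystander, to be left alone: closed jar of screws, 52 mm diameter, 60 mm high; origin at the centre of its underside

How it is judged:
By the outcome, as a careful person would: the job done as asked, in the order asked, and still so for the second after the job is handed in, with the robot touching nothing.
It also fails if it takes over 58 s, if anything falls off the work surface, if the arm or the gripper's body presses on something with over 40 N, if the wrist force passes 120 N, or if a joint passes its speed limit or range.

ROBOT

A 6-joint arm with a two-finger parallel gripper is mounted at the origin on the work surface. World frame = base frame: x ahead of the robot, y to its left, z up, the work surface at z = 0. Lengths are in m, angles in rad, forces in N, time in s.
With the tool pointing down it reaches from about 0.35 to 0.875 m from the base axis. Payload 4.2 kg.
Tool frame: the origin (TCP) lies at the very end of the fingers, on their centre line; the grasp point (between the pads) lies 19 mm behind it; y points along the fingers, z is the direction in which the jaws open and shut, and the axes are right-handed (so a half turn about y gives the same grasp; the last joint's range is limited). The gripper opens to 87 mm and grips with 3 to 60 N. Pads are 19 mm wide; open, the fingers measure 117 mm over their backs; the gripper's body (75 mm by 190 mm) begins 51 mm behind the grasp point.
Start: joints at [1.439, 0.385, 0.008, 0, -1.194, -0.259], TCP at [0.238, 0.578, 0.223] pointing down, gripper open.
Joint ranges: [-3.14, 3.14], [-1.21, 2.06], [-1.07, 1.41], [-3.16, 2.05], [-2.99, -0.16], [-3.1, 3.1]. Speed limits (rad/s): [2.79, 2.79, 3.14, 3.14, 3.14, 3.14].

INTERFACE

Orientations are given as [roll, pitch, yaw] about the fixed x, y, z axes, in that order (R = Rz(yaw) Ry(pitch) Rx(roll)).
In Python, from bench import manip, read_camera gives the robot as it stands. The module is installed in compiled form; this text tells all that it offers.
- The arm moves only by the shell command python3 -m crank 'ROWS' [FORCE]. ROWS is JSON, a list of rows, each a list of 7 numbers: the shift along the world's x, y, z in mm, then the turn, a rotation vector about the world's x, y, z in degrees, then the opening, from 0 (shut) to 1 (fully open). In form: [[tx, ty, tz, wx, wy, wz, grip], ...]. A call has 1 to 20 rows; each row is the pose to reach, as a shift and turn from the pose commanded when the call began; what a row does not reach only later rows make up. A row lasts 1/12 s, in which the tool goes at most 41.7 mm and 7.16 degrees, less where a joint would pass 70% of its speed; a pose out of reach is approached as far as the arm can. A call with a gripper value outside its range is refused whole. The fingers move at their own pace and stop on an object; FORCE is the grip in N (left out, the last holds). Time passes only in rows, so rows that repeat a pose let the fingers close. It gives the time, the measured TCP pose, the force and the opening at its end, in the units of the state.
- manip.read_state(): the state, without advancing time (a new reading comes with each control period).
- read_camera(name): name is "scene" or "top" or "wrist"; returns a dict with "color" (420x560x3 uint8, red, green, blue), "K" (3x3 intrinsics, pixels), "k1" (the pictures are not rectified: a ray, as slopes to the right and down, at radius r is drawn at 1 + k1 r^2 times it, then the intrinsics apply), "R" (3x3) and "t" (3): a world point X has camera coordinates R X + t. Camera axes: x right, y down, z forward; pixel columns grow to the right and rows downward; lengths in m; the calibration is good to about 2 mm. A picture is of the moment at which its call begins. There is no depth.
- manip.hand_in(): hands the job in, once; it reports no verdict.
The state is a dict: "clock": time; "joints": joint angles; "joint_velocities": joint speeds; "effort": joint torques, N m; "position": TCP position; "eef_rot": TCP orientation; "ft_force": force on the tool from outside, world axes, zero at the start; "wrist_torque": the same for the moment, N m; "width": opening from 0.0 (shut) to 1.0 (fully open).
Only numpy, scipy, OpenCV 4.12 (cv2) and the standard library are available. Lean on these libraries where they do the work, as an engineer would, in place of code of your own. Each camera call takes 0.05 s, during which the arm holds its last target. There are 200 camera calls.

## Working session

There is one attempt and no reset: what is moved stays moved. The work goes in short steps, Python scripts to look and compute and a shell command to move; the robot and the scene stay as the last step left them, time stands still between calls to the robot, and variables do not carry over. Pictures are saved under pics/ and viewed, about 8 in all and at most 12, crops included, and the job is handed in when it is done.

```bash
mkdir -p pics; cat > h.py <<'E'
import numpy as np, cv2
from bench import manip, read_camera
def snap(n,f):
    c=read_camera(n); cv2.imwrite(f'pics/{f}.png',c['color'][:,:,::-1]); np.savez(f'pics/{f}.npz',**c); return c
def load(f): return dict(np.load(f'pics/{f}.npz'))
def ray2z(c,uv,z):
    K=c['K'];k=float(c['k1']);uv=np.atleast_2d(np.array(uv,float))
    D=np.array([k,0,0,0,0.])
    p=cv2.undistortPoints(uv[:,None],K,D)[:,0]
    d=np.c_[p,np.ones(len(p))]@c['R']; o=-c['R'].T@c['t']
    return o+d*((z-o[2])/d[:,2])[:,None]
def proj(c,X):
    return cv2.projectPoints(np.atleast_2d(np.array(X,float)),cv2.Rodrigues(c['R'])[0],c['t'],c['K'],np.array([float(c['k1']),0,0,0,0.]))[0][:,0]
E
python3 - <<'E'
from h import *
for n in ['top','scene']:
    c=snap(n,n+'0'); print(n,c['K'][0],c['k1'],-c['R'].T@c['t'])
s=manip.read_state(); print(s)
E
```

```text
top [406.43314324   0.         280.59655095] 0.03457776609508189 [0.42994214 0.00166375 1.24189442]
scene [432.54115589   0.         281.35965697] -0.03617920546920351 [0.96418152 0.69412014 1.22940443]
{'clock': 0.1, 'joints': array([ 1.43860385e+00,  3.85459317e-01,  6.77654231e-03, -4.14645914e-04,
       -1.19400138e+00, -2.58588575e-01]), 'joint_velocities': array([ 0.00125235, -0.0027612 ,  0.00277894,  0.00222876, -0.00143261,
       -0.00037821]), 'effort': array([-4.62374155e-04, -3.91686630e+01,  1.87936646e+01,  4.23193082e+00,
        1.34621162e-02, -7.49151354e-05]), 'position': array([0.23786198, 0.57739278, 0.22158979]), 'eef_rot': array([-1.56887272e+00,  1.10295374e-04,  2.75065878e+00]), 'ft_force': array([ 0.04978535, -0.04499887, -0.08328525]), 'wrist_torque': array([0.0416711 , 0.01569477, 0.01161463]), 'width': 0.9955818380047067}
```

View pics/top0.png

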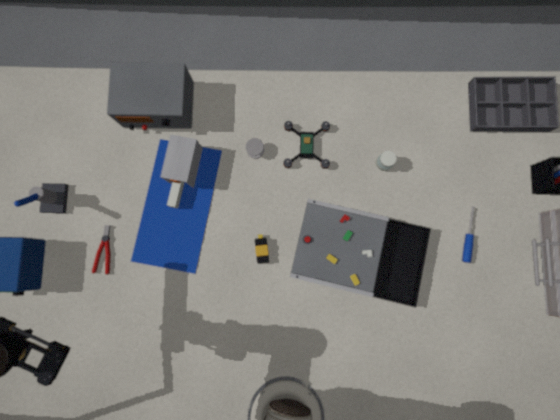

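View pics/scene0.png

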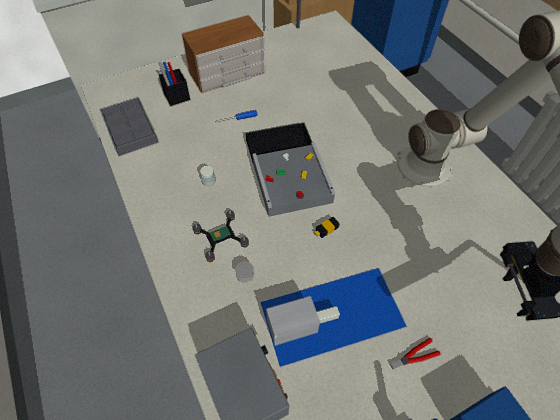

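The top view shows: up is +x and left is +y. The mat is around (177,205), with the garage at (182,160) and the scraper's white end at (176,193). The board is around (342,247), the tray at (403,262) and the pin at (307,240). Next I'll enlarge this to measure corners.

```bash
python3 - <<'E'
from h import *
a=cv2.imread('pics/top0.png')
l=cv2.resize(a[132:277,128:228],None,fx=4,fy=4,interpolation=cv2.INTER_CUBIC)
r=cv2.resize(a[195:310,285:435],None,fx=2.66,fy=2.66,interpolation=cv2.INTER_CUBIC)
o=np.zeros((580,800,3),np.uint8); o[:,:400]=l; o[:r.shape[0],400:400+r.shape[1]]=r[:,:400]
cv2.imwrite('pics/crop0.png',o)
c=load('top0')
hsv=cv2.cvtColor(a,cv2.COLOR_BGR2HSV)
def blobs(m,amin,name,z):
    n,L,S,C=cv2.connectedComponentsWithStats(m.astype(np.uint8))
    for i in range(1,n):
        x,y=C[i]
        if S[i,4]>=amin and 130<x<440 and 130<y<310:
            pts=np.argwhere(L==i)[:,::-1].astype(np.float32)
            print(name,C[i].round(1),S[i,4],ray2z(c,C[i],z)[0].round(4)[:2])
H,Sx,V=[hsv[...,i].astype(int) for i in range(3)]
blobs((H>20)&(H<35)&(Sx>130)&(V>90),8,'yel',.054)
blobs(((H<8)|(H>172))&(Sx>130)&(V>60),8,'red',.056)
blobs((H>45)&(H<85)&(Sx>100),8,'grn',.054)
m=((H>100)&(H<125)&(Sx>150)).astype(np.uint8); m[:130]=0;m[280:]=0;m[:,:128]=0;m[:,230:]=0
cs=max(cv2.findContours(m,0,2)[0],key=cv2.contourArea)
hull=cv2.convexHull(cs); ap=cv2.approxPolyDP(hull,4,True)[:,0]
print('mat corners',ap.tolist(), ray2z(c,ap,.003)[:,:2].round(4).tolist())
E
```

```text
yel [260.2 236.5] 13 [0.5061 0.0828]
yel [261.5 250.2] 123 [0.4665 0.0779]
yel [331.6 258.4] 49 [ 0.4461 -0.1254]
yel [354.8 279.4] 50 [ 0.3877 -0.1914]
red [344.4 218.2] 38 [ 0.5633 -0.1629]
red [307.2 239. ] 31 [ 0.5008 -0.0545]
grn [303.8 148.5] 22 [ 0.7724 -0.0426]
grn [309.2 148.7] 24 [ 0.7722 -0.0589]
grn [347.3 235.3] 54 [ 0.5135 -0.1711]
mat corners [[161, 141], [220, 151], [194, 271], [132, 259]] [[0.8061, 0.4058], [0.7761, 0.2186], [0.4028, 0.2835], [0.4362, 0.4728]]
```

View pics/crop0.png

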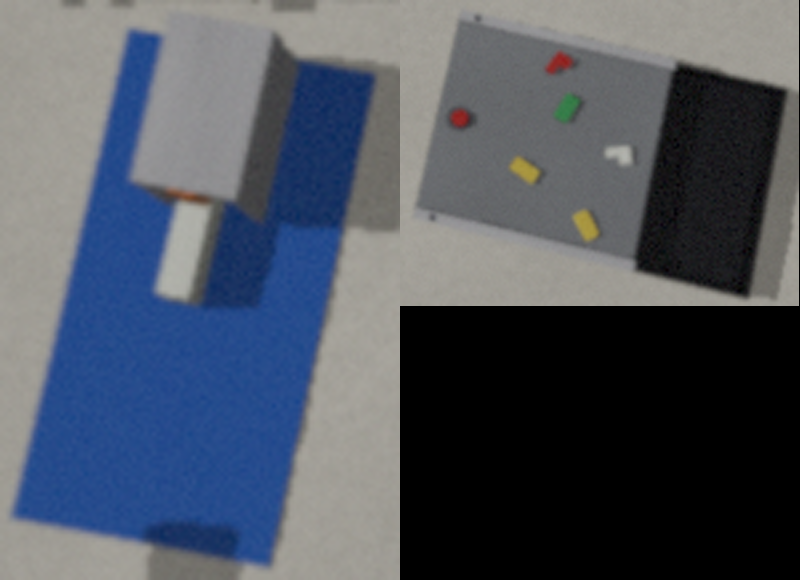

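Crop, right panel: board and rail corners at (460,15), (415,215), (680,65) and (636,268); pin at (459,118). Left panel: top face of the scraper's protruding end has corners at (155,294) and (190,303). Next I'll fit the poses.

```bash
python3 - <<'E'
from h import *
from scipy.optimize import least_squares
c=load('top0')
def fit(model,px,p0):
    def w(p): 
        C,S=np.cos(p[2]),np.sin(p[2]); m=np.array(model)/1000
        return np.c_[p[0]+C*m[:,0]-S*m[:,1],p[1]+S*m[:,0]+C*m[:,1],m[:,2]]
    r=least_squares(lambda p:(proj(c,w(p))-px).ravel(),p0)
    print(r.x[:2].round(4),np.degrees(r.x[2]).round(2)); print(r.fun.reshape(-1,2).round(1).tolist()); return r.x
R=lambda l:[(285+x/2.66,195+y/2.66) for x,y in l]
b=fit([(-120,117,62),(-120,-117,62),(120,117,62),(120,-117,62),(-95,0,62.5)],np.array(R([(460,15),(415,215),(680,65),(636,268)])+[(307.2,239.)]),[.47,-.15,-1.8])
d=fit([(135,100,3),(135,-100,3),(-255,-100,3),(-255,100,3)],np.array([(160.5,140.5),(221,150.5),(195,272),(131.5,259.5)]),[.664,.335,-.17])
e=ray2z(c,[(128+155/4,132+294/4),(128+190/4,132+303/4)],.043)[:,:2]; print('scraper end',e.round(4).tolist(),e.mean(0).round(4))
def loc(p,q):
    C,S=np.cos(p[2]),np.sin(p[2]);v=np.array(q)-p[:2];return (v@np.array([[C,-S],[S,C]])*1000).round(1)
print('end in dock',loc(d,e).tolist())
ch=np.array([(345,218),(347.3,235.3),(331.6,258.4),(354.8,279.4),(285+621/2.66,195+155/2.66)])
print('chips',loc(b,ray2z(c,ch,.056)[:,:2]).tolist())
E
```

```text
[ 0.4841 -0.4912] -101.17
[[-32.7, -1.6], [-29.1, 3.0], [-31.2, -3.4], [-25.9, 1.9], [120.2, 1.2]]
[0.6645 0.3341] -9.82
[[-0.6, -2.1], [1.0, -0.8], [0.4, 1.2], [-0.8, 1.4]]
scraper end [[0.5955, 0.3647], [0.5891, 0.3382]] [0.5923 0.3515]
end in dock [[-73.2, 18.4], [-75.0, -8.8]]
chips [[-336.0, 15.0], [-320.0, -33.3], [-351.8, -108.2], [-275.7, -152.7], [161.3, 17.8]]
```

```bash
python3 - <<'E'
from h import *
from scipy.optimize import least_squares
c=load('top0')
def fit(model,px,p0):
    def w(p): 
        C,S=np.cos(p[2]),np.sin(p[2]); m=np.array(model)/1000
        return np.c_[p[0]+C*m[:,0]-S*m[:,1],p[1]+S*m[:,0]+C*m[:,1],m[:,2]]
    r=least_squares(lambda p:(proj(c,w(p))-px).ravel(),p0)
    print(r.x[:2].round(4),np.degrees(r.x[2]).round(2)); print(r.fun.reshape(-1,2).round(1).tolist()); return r.x
R=lambda l:[(285+(x-400)/2.66,195+y/2.66) for x,y in l]
b=fit([(-120,117,62),(-120,-117,62),(120,117,62),(120,-117,62),(-95,0,62.5)],np.array(R([(460,15),(415,215),(680,65),(636,268)])+[(307.2,239.)]),[.47,-.15,-1.8])
def loc(p,q):
    C,S=np.cos(p[2]),np.sin(p[2]);v=np.array(q)-p[:2];return (v@np.array([[C,-S],[S,C]])*1000).round(1)
ch=np.array([(345,218),(347.3,235.3),(331.6,258.4),(354.8,279.4)]+R([(621,155)]))
print('chips',loc(b,ray2z(c,ch,.056)[:,:2]).tolist())
for x in (-57,115,-95):
    print(x,(b[:2]*1000+x*np.array([np.cos(b[2]),np.sin(b[2])])).round(1))
E
```

```text
[ 0.4785 -0.1492] -102.55
[[1.0, -2.0], [-0.3, 1.5], [-0.9, -2.0], [-0.6, 1.9], [0.8, 0.4]]
chips [[-3.7, 86.6], [13.5, 38.7], [-16.4, -37.0], [60.6, -79.6], [82.4, 1.9]]
-57 [490.9 -93.6]
115 [ 453.6 -261.5]
-95 [499.2 -56.5]
```

```bash
python3 -m crank '[[376,-231,-70,0,0,9.5,1],[376,-231,-70,0,0,9.5,1],[376,-231,-70,0,0,9.5,1],[376,-231,-70,0,0,9.5,1],[376,-231,-70,0,0,9.5,1],[376,-231,-70,0,0,9.5,1],[376,-231,-70,0,0,9.5,1],[376,-231,-70,0,0,9.5,1],[376,-231,-70,0,0,9.5,1],[376,-231,-70,0,0,9.5,1],[376,-231,-70,0,0,9.5,1],[376,-231,-70,0,0,9.5,1],[376,-231,-70,0,0,9.5,1],[376,-231,-70,0,0,9.5,1]]' 30
python3 -c "
from h import *
c=snap('wrist','w1')
print(c['K'][0],(-c['R'].T@c['t']).round(3))"
```

```text
clock: 1.27
position: [0.6137, 0.3467, 0.1519]
eef_rot: [-1.57, -0.001, 2.916]
ft_force: [0.7, -0.0, -0.6]
width: 1.002
[294.23196465   0.         277.70906131] [0.681 0.332 0.313]
```

View pics/w1.png

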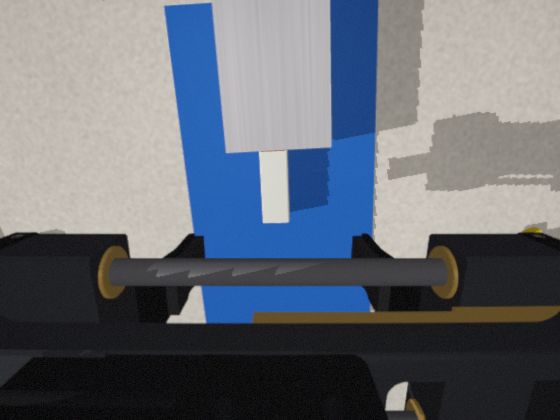

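The wrist view shows the protruding end with corners at (263,222), (289,222), (260,151) and (287,150), between the fingers.

```bash
python3 -c "
from h import *
c=load('w1')
p=ray2z(c,[(263,222),(289,222),(260,151),(287.5,150)],.043)[:,:2]*1000
print(p.round(1).tolist(),p[:2].mean(0)); d=p[2:].mean(0)-p[:2].mean(0); print(np.degrees(np.arctan2(d[1],d[0])))
g=ray2z(c,[(225,152),(332,147)],.093)[:,:2]*1000;print('garage mouth roof',g.round(1).tolist(),g.mean(0))
"
```

```text
[[601.1, 364.3], [595.5, 339.9], [667.0, 351.1], [662.3, 326.6]] [598.25223997 352.10049293]
-11.277320736364977
garage mouth roof [[674.7, 372.8], [660.6, 295.2]] [667.66082964 334.01544735]
```

```bash
python3 -m crank '[[4,1,-40,0,0,1,1],[4,1,-80,0,0,1,1],[4,1,-115,0,0,1,1],[4,1,-138,0,0,1,1],[4,1,-138,0,0,1,1],[4,1,-138,0,0,1,0.2],[4,1,-138,0,0,1,0.2],[4,1,-138,0,0,1,0.2],[4,1,-138,0,0,1,0.2],[4,1,-138,0,0,1,0.2],[4,1,-138,0,0,1,0.2],[4,1,-138,0,0,1,0.2],[4,1,-138,0,0,1,0.2],[4,1,-138,0,0,1,0.2]]' 30
```

```text
clock: 2.48
position: [0.6181, 0.3478, 0.0146]
eef_rot: [-1.571, 0.0, 2.934]
ft_force: [-0.1, 0.6, -0.1]
width: 0.401
```

```bash
python3 -m crank '[[0,0,0,0,0,0,0.1],[0,0,0,0,0,0,0.1],[0,0,0,0,0,0,0.1],[0,0,0,0,0,0,0.1],[-5,1,0,0,0,0,0.1],[-20,4,0,0,0,0,0.1],[-35,6,0,0,0,0,0.1],[-50,9,0,0,0,0,0.1],[-65,12,0,0,0,0,0.1],[-80,15,0,0,0,0,0.1],[-95,17,0,0,0,0,0.1],[-110,20,0,0,0,0,0.1],[-125,23,0,0,0,0,0.1],[-138,25,0,0,0,0,0.1],[-146,27,0,0,0,0,0.1],[-148,27,0,0,0,0,0.1],[-148,27,0,0,0,0,0.1]]' 40
```

```text
clock: 3.9
position: [0.4694, 0.3749, 0.0145]
eef_rot: [-1.57, -0.0, 2.935]
ft_force: [-1.0, 0.0, -0.6]
width: 0.298
```

```bash
python3 -m crank '[[0,0,0,0,0,0,0.7],[0,0,0,0,0,0,0.7],[0,0,0,0,0,0,0.7],[0,0,0,0,0,0,0.7],[0,0,0,0,0,0,0.7],[0,0,0,0,0,0,0.7],[0,0,30,0,0,0,0.7],[0,0,70,0,0,0,0.7],[0,0,110,0,0,0,0.7],[0,0,140,0,0,0,0.7],[0,0,140,0,0,0,0.7],[0,0,140,0,0,0,0.7]]' 40
python3 -c "
from h import *
c=snap('wrist','w2')"
```

```text
clock: 4.9
position: [0.4708, 0.3758, 0.1571]
eef_rot: [-1.576, 0.002, 2.934]
ft_force: [-0.8, -0.6, -0.4]
width: 0.699
```

View pics/w2.png

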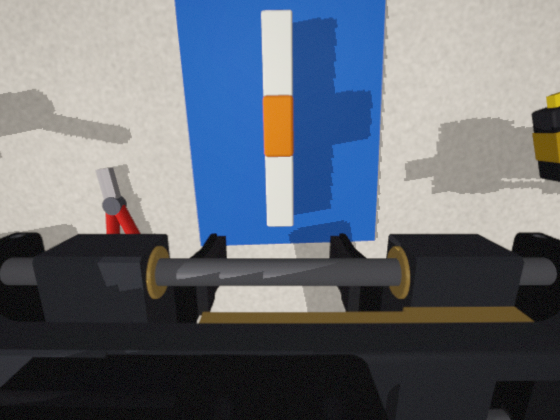

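The scraper stands free on the mat. Its bar corners are (267,226), (293,226), (262,11) and (292,10), and the handle top's are about (264,96), (293,96), (265,155) and (293,156).

```bash
python3 -c "
from h import *
c=load('w2')
p=ray2z(c,[(267.5,226),(293,226),(262,11),(292,10)],.043)[:,:2]*1000
d=p[2:].mean(0)-p[:2].mean(0); print(p.mean(0).round(1),np.linalg.norm(d),np.degrees(np.arctan2(d[1],d[0])))
p=ray2z(c,[(264,96),(293,96),(265,155),(293,156)],.079)[:,:2]*1000
print(p.mean(0).round(1),p.round(1).tolist())
"
```

```text
[541.4 360.7] 187.66995109236038 -10.961418102752631
[541.5 360.7] [[566.0, 367.1], [561.4, 345.3], [522.1, 376.1], [516.6, 354.2]]
```

```bash
python3 -m crank '[[36,-7,0,0,0,0,0.7],[72,-14.5,0,0,0,0,0.7],[72,-14.5,-20,0,0,0,0.7],[72,-14.5,-60,0,0,0,0.7],[72,-14.5,-95,0,0,0,0.7],[72,-14.5,-107,0,0,0,0.7],[72,-14.5,-107,0,0,0,0.7],[72,-14.5,-107,0,0,0,0.1],[72,-14.5,-107,0,0,0,0.1],[72,-14.5,-107,0,0,0,0.1],[72,-14.5,-107,0,0,0,0.1],[72,-14.5,-107,0,0,0,0.1],[72,-14.5,-107,0,0,0,0.1],[72,-14.5,-107,0,0,0,0.1],[72,-14.5,-107,0,0,0,0.1],[72,-14.5,-107,0,0,0,0.1],[72,-14.5,-107,0,0,0,0.1]]' 55
```

```text
clock: 6.37
position: [0.5422, 0.3606, 0.0483]
eef_rot: [-1.571, 0.001, 2.934]
ft_force: [-0.3, -0.7, 3.7]
width: 0.272
```

```bash
python3 -m crank '[[0,0,25,0,0,0,0.1],[0,0,60,0,0,0,0.1],[0,0,95,0,0,0,0.1],[-5,-35,105,0,0,0,0.1],[-10,-76,105,0,0,-0.7,0.1],[-14,-116,105,0,0,-0.7,0.1],[-18,-156,105,0,0,-0.7,0.1],[-22,-196,105,0,0,-0.7,0.1],[-27,-236,105,0,0,-0.7,0.1],[-31,-276,105,0,0,-0.7,0.1],[-36,-316,105,0,0,-0.7,0.1],[-40,-356,105,0,0,-0.7,0.1],[-45,-396,105,0,0,-0.7,0.1],[-49,-430,105,0,0,-0.7,0.1],[-51,-454,105,0,0,-0.7,0.1],[-51,-454,105,0,0,-0.7,0.1],[-51,-454,105,0,0,-0.7,0.1],[-51,-454,105,0,0,-0.7,0.1]]'
python3 -c "
from h import *
c=snap('wrist','w3')"
```

```text
clock: 7.87
position: [0.4906, -0.0936, 0.1519]
eef_rot: [-1.571, -0.001, 2.921]
ft_force: [0.7, 0.3, -2.0]
width: 0.271
```

View pics/w3.png

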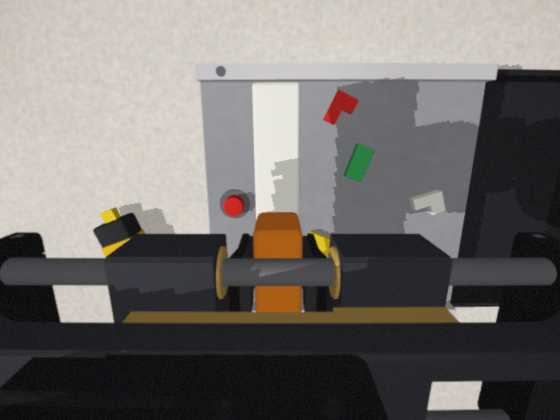

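The wrist view shows the bar parallel to the board's y axis, between the pin at (234,206) and the chips. The far rail's top corners are at (197,65) and (497,66). I'll use these to refine the board pose.

```bash
python3 -c "
from h import *
c=load('w3')
p=ray2z(c,[(197.5,65.5),(497,66)],.062)[:,:2]*1000; d=p[1]-p[0]
L=np.linalg.norm(d);u=d/L;v=np.array([-u[1],u[0]]);o=p.mean(0)-117*v
print('board',o.round(1),L.round(1),np.degrees(np.arctan2(d[1],d[0])).round(2))
q=ray2z(c,[(233.5,206)],.0625)[0,:2]*1000
f=lambda w:(np.dot(w-o,u).round(1),np.dot(w-o,v).round(1))
print('pin',q.round(1),f(q),'tcp',f(np.array([490.6,-93.6])))
b=ray2z(c,[(253,82),(299,82)],.147-.0003)
z=.1519-.0453+.040
b=ray2z(c,[(253,82),(299,82)],z)[:,:2]*1000
print('bar end',b.round(1).tolist(),[f(x) for x in b])
for n,w in (('u',u),('v',v)): print(n,w.round(3))
"
```

```text
board [ 480.3 -148. ] 236.9 -102.52
pin [503.7 -56.4] (np.float64(-94.5), np.float64(2.9)) tcp (np.float64(-55.3), np.float64(-1.8))
bar end [[585.1, -101.2], [579.8, -124.8]] [(np.float64(-68.4), np.float64(92.1)), (np.float64(-44.2), np.float64(92.1))]
u [-0.217 -0.976]
v [ 0.976 -0.217]
```

```bash
python3 -m crank '[[2,0,-20,0,0,0,0.1],[2,0,-40,0,0,0,0.1],[2,0,-50,0,0,0,0.1],[2,0,-54,0,0,0,0.1],[2,0,-55.5,0,0,0,0.1],[2,0,-55.5,0,0,0,0.1],[2,0,-55.5,0,0,0,0.1]]'
```

```text
clock: 8.5
position: [0.4938, -0.0932, 0.0978]
eef_rot: [-1.571, 0.002, 2.923]
ft_force: [-1.2, -0.1, -1.1]
width: 0.273
```

```bash
python3 -m crank '[[0,0,0,0,0,0,0.1],[-2,-9,0,0,0,0,0.1],[-4,-19,0,0,0,0,0.1],[-6,-29,0,0,0,0,0.1],[-9,-39,0,0,0,0,0.1],[-11,-49,0,0,0,0,0.1],[-13,-59,0,0,0,0,0.1],[-15,-69,0,0,0,0,0.1],[-17.5,-79,0,0,0,0,0.1],[-20,-89,0,0,0,0,0.1],[-22,-99,0,0,0,0,0.1]]'
python3 -c "
from h import *
c=snap('top','t2')
cv2.imwrite('pics/t2c.png',cv2.resize(c['color'][190:310,280:440,::-1],None,fx=5,fy=5,interpolation=cv2.INTER_CUBIC))"
```

```text
clock: 9.42
position: [0.471, -0.1936, 0.0973]
eef_rot: [-1.571, 0.001, 2.922]
ft_force: [0.8, 1.5, 0.6]
width: 0.272
```

View pics/t2c.png

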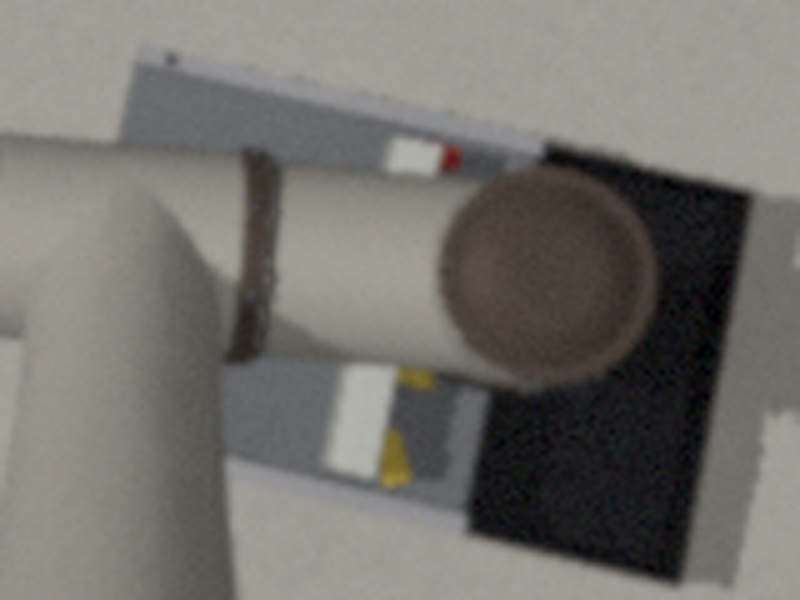

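Partway through the sweep, the red chip at (450,158) and the yellow ones at (415,378) and (395,460) are all ahead of the bar. I'll carry on.

```bash
python3 -m crank '[[-2,-10,0,0,0,0,0.1],[-4,-20,0,0,0,0,0.1],[-6.5,-30,0,0,0,0,0.1],[-9,-40,0,0,0,0,0.1],[-11,-50,0,0,0,0,0.1],[-13,-60,0,0,0,0,0.1],[-15.5,-70,0,0,0,0,0.1],[-17.5,-78,0,0,0,0,0.1],[-17.5,-78,0,0,0,0,0.1],[-17.5,-78,0,0,0,0,0.1],[-17.5,-78,30,0,0,0,0.1],[-17.5,-78,60,0,0,0,0.1],[-10,-43,75,0,0,0,0.1],[-1,-3,75,0,0,0,0.1],[8,37,75,0,0,0,0.1],[17,77,75,0,0,0,0.1],[22,100,75,0,0,0,0.1],[22,100,75,0,0,0,0.1],[22,100,75,0,0,0,0.1]]'
python3 -c "
from h import *
c=snap('top','t3');d=snap('scene','s3')
a=cv2.resize(c['color'][190:310,280:440,::-1],None,fx=3.5,fy=3.5,interpolation=cv2.INTER_CUBIC)
b=cv2.resize(d['color'][110:230,230:350,::-1],None,fx=1.95,fy=3.5)
b=cv2.resize(d['color'][115:220,235:340,::-1],(420,420),interpolation=cv2.INTER_CUBIC)[:, :240] if 0 else cv2.resize(d['color'][115:220,235:340,::-1],(240,240),interpolation=cv2.INTER_CUBIC)
o=np.zeros((420,800,3),np.uint8);o[:420,:560]=a;o[:240,560:]=b
cv2.imwrite('pics/t3c.png',cv2.convertScaleAbs(o,alpha=1.5))"
```

```text
clock: 11.05
position: [0.4929, -0.091, 0.1718]
eef_rot: [-1.571, -0.001, 2.925]
ft_force: [-0.6, -0.7, -1.5]
width: 0.268
```

View pics/t3c.png

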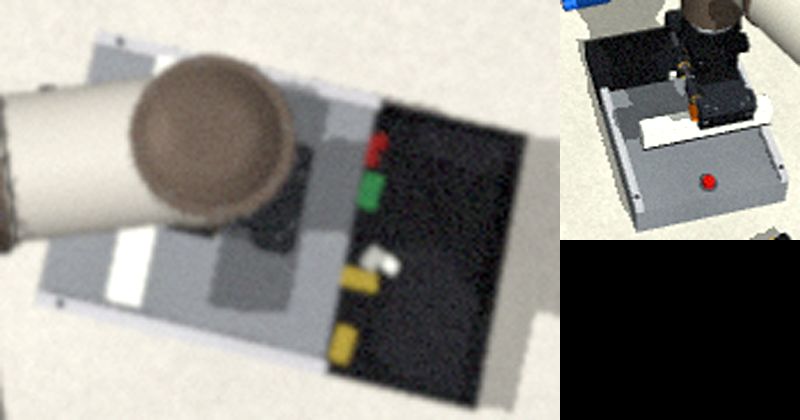

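The chips are off the lane, but they look close to the board edge in the top view. I'll check from the wrist camera, which sees the edge and the pin.

```bash
python3 -m crank '[[0,0,20,0,0,0,0.1],[-9,-39,50,0,0,0,0.1],[-15,-64,70,0,0,0,0.1],[-15,-64,70,0,0,0,0.1],[-15,-64,70,0,0,0,0.1]]'
python3 -c "
from h import *
c=snap('wrist','w4')
cv2.imwrite('pics/w4b.png',cv2.convertScaleAbs(cv2.imread('pics/w4.png'),alpha=1.6))"
```

```text
clock: 11.57
position: [0.4778, -0.1588, 0.2433]
eef_rot: [-1.572, 0.003, 2.917]
ft_force: [-0.4, 0.7, -3.0]
width: 0.269
```

View pics/w4b.png

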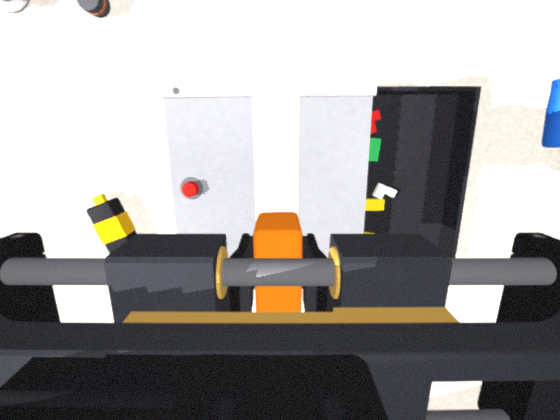

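All five chips lie in the tray: red (375,122), green (374,149), white (385,190) and yellow (374,204) and (369,236). They are partly hidden behind the board edge, so they are below it. Next is the pin at (191,189).

```bash
python3 -c "
from h import *
c=load('w4')
print((ray2z(c,[(191,189)],.0625)[0]*1000).round(1))"
python3 -m crank '[[9,38,-10,0,0,0,0.1],[18,77,-40,0,0,0,0.1],[22.5,100.5,-80,0,0,0,0.1],[22.5,100.5,-110,0,0,0,0.1],[22.5,100.5,-116,0,0,0,0.1],[22.5,100.5,-116,0,0,0,0.1],[22.5,100.5,-116,0,0,0,0.1]]' 60
```

```text
[503.4 -58.9  62.5]
clock: 12.2
position: [0.501, -0.0563, 0.1262]
eef_rot: [-1.57, -0.0, 2.923]
ft_force: [1.4, -0.6, -1.8]
width: 0.267
```

```bash
python3 -m crank '[[0,-1,-8,0,0,0,0.1],[0,-1,-14,0,0,0,0.1],[0,-1,-18,0,0,0,0.1],[0,-1,-21,0,0,0,0.1],[0,-1,-24,0,0,0,0.1],[0,-1,-27,0,0,0,0.1],[0,-1,-27,0,0,0,0.1]]' 60
```

```text
clock: 12.78
position: [0.5008, -0.0574, 0.0992]
eef_rot: [-1.57, 0.001, 2.922]
ft_force: [-0.4, -1.7, 1.4]
width: 0.271
```

```bash
python3 -m crank '[[0,0,-1,0,0,0,0.1],[0,0,-2,0,0,0,0.1],[0,0,-3,0,0,0,0.1],[0,0,-3.5,0,0,0,0.1],[0,0,-3.5,0,0,0,0.1]]' 60; python3 -m crank '[[0,0,-0.5,0,0,0,0.1],[0,0,-1,0,0,0,0.1],[0,0,-1,0,0,0,0.1]]'
```

```text
clock: 13.2
position: [0.5008, -0.0574, 0.0956]
eef_rot: [-1.571, 0.0, 2.922]
ft_force: [0.5, -2.9, 4.0]
width: 0.271
clock: 13.45
position: [0.5008, -0.0573, 0.0953]
eef_rot: [-1.57, 0.001, 2.922]
ft_force: [-1.7, -2.6, 7.1]
width: 0.272
```

```bash
python3 -m crank '[[0,0,-1,0,0,0,0.1],[0,0,-2,0,0,0,0.1],[0,0,-2,0,0,0,0.1]]' 60; python3 -m crank '[[0,0,-1,0,0,0,0.1],[0,0,-2,0,0,0,0.1],[0,0,-2,0,0,0,0.1]]'
```

```text
clock: 13.7
position: [0.5008, -0.0573, 0.0952]
eef_rot: [-1.57, 0.001, 2.923]
ft_force: [-6.6, -1.1, 19.8]
width: 0.274
clock: 13.95
position: [0.5008, -0.0574, 0.0952]
eef_rot: [-1.57, 0.002, 2.924]
ft_force: [-11.1, 1.0, 32.9]
width: 0.269
```

```bash
python3 -m crank '[[0,0,10,0,0,0,0.1],[0,0,40,0,0,0,0.1],[0,0,80,0,0,0,0.1],[3,25,100,0,0,0,0.1],[6,60,105,0,0,0,0.1],[8,80,105,0,0,0,0.1],[8,80,105,0,0,0,0.1],[8,80,105,0,0,0,0.1]]'
python3 -c "
from h import *
c=snap('wrist','w5')
u=proj(c,[[.5015,-.057,.05],[.5015,-.057,.062]]);print(u)
x,y=u[0].astype(int);x0=max(0,min(x-70,420));y0=max(0,min(y-52,315))
cv2.imwrite('pics/w5c.png',np.hstack([cv2.resize(cv2.imread('pics/w5.png')[y0:y0+105,x0:x0+140],(800,600),interpolation=cv2.INTER_CUBIC)]));print(x0,y0)"
```

```text
clock: 14.62
position: [0.5079, 0.0244, 0.1942]
eef_rot: [-1.572, -0.002, 2.924]
ft_force: [0.2, -0.3, -2.5]
width: 0.272
[[354.70304313 186.80019517]
 [357.68141595 189.00723729]]
284 134
```

View pics/w5c.png

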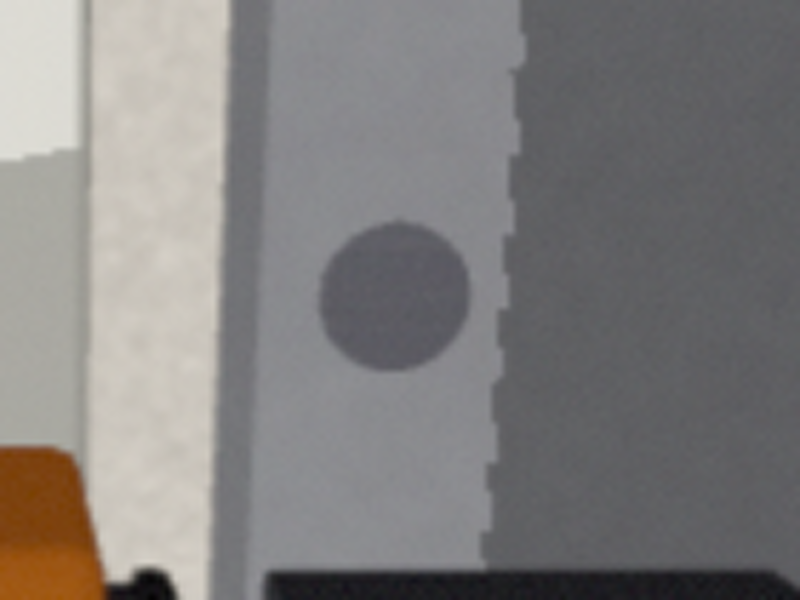

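The wrist crop shows the pin hole as a plain grey disc level with the board at (395,296), with no red standing proud, so the pin is flush. Next I'll take the scraper back to the mat.

```bash
python3 -m crank '[[3,38,0,0,0,0,0.1],[6,78,0,0,0,0.7,0.1],[9,118,0,0,0,0.7,0.1],[13,158,0,0,0,0.7,0.1],[16,198,0,0,0,0.7,0.1],[19,238,0,0,0,0.7,0.1],[22,278,0,0,0,0.7,0.1],[25,312,0,0,0,0.7,0.1],[27,338,0,0,0,0.7,0.1],[27,338,-20,0,0,0.7,0.1],[27,338,-55,0,0,0.7,0.1],[27,338,-90,0,0,0.7,0.1],[27,338,-120,0,0,0.7,0.1],[27,338,-135,0,0,0.7,0.1],[27,338,-142,0,0,0.7,0.1],[27,338,-145,0,0,0.7,0.1],[27,338,-145,0,0,0.7,0.1],[27,338,-145,0,0,0.7,0.1]]'
```

```text
clock: 16.17
position: [0.5365, 0.3613, 0.0516]
eef_rot: [-1.573, 0.001, 2.934]
ft_force: [-0.9, 1.2, -2.0]
width: 0.272
```

```bash
python3 -m crank '[[0,0,-1,0,0,0,0.1],[0,0,-2,0,0,0,0.1],[0,0,-2,0,0,0,0.1],[0,0,-2,0,0,0,0.1]]'
```

```text
clock: 16.5
position: [0.5356, 0.361, 0.049]
eef_rot: [-1.571, 0.0, 2.934]
ft_force: [0.3, -0.0, -1.1]
width: 0.273
```

```bash
python3 -m crank '[[0,0,-0.8,0,0,0,0.1],[0,0,-1.2,0,0,0,0.1],[0,0,-1.2,0,0,0,0.1],[0,0,-1.2,0,0,0,0.1]]'; python3 -m crank '[[0,0,0,0,0,0,0.6],[0,0,0,0,0,0,0.6],[0,0,0,0,0,0,0.6],[0,0,0,0,0,0,0.6],[0,0,0,0,0,0,0.6],[0,0,0,0,0,0,0.6],[0,0,30,0,0,0,0.6],[0,0,65,0,0,0,0.6],[0,0,105,0,0,0,0.6],[-20,0,140,0,0,0,0.6],[-60,0,160,0,0,0,0.6],[-80,0,160,0,0,0,0.6],[-80,0,160,0,0,0,0.6],[-80,0,160,0,0,0,0.6],[-80,0,160,0,0,0,0.6]]'
python3 -c "
from h import *
c=snap('wrist','w6');a=snap('top','t6');d=snap('scene','s6')
i=lambda f:cv2.imread(f'pics/{f}.png')
o=np.zeros((600,800,3),np.uint8)
o[:300,:400]=cv2.resize(i('w6'),(400,300))
o[300:,:400]=cv2.resize(i('t6')[130:310,120:435],(400,300))[:300]
o[:,400:]=cv2.resize(i('s6')[110:390,190:420],(400,600))
cv2.imwrite('pics/fin.png',cv2.convertScaleAbs(o,alpha=1.4))"
```

```text
clock: 16.83
position: [0.5358, 0.3612, 0.0483]
eef_rot: [-1.571, 0.001, 2.934]
ft_force: [-2.0, -0.8, 3.7]
width: 0.27
clock: 18.08
position: [0.4558, 0.3609, 0.2071]
eef_rot: [-1.571, 0.0, 2.934]
ft_force: [1.0, -0.7, -0.7]
width: 0.596
```

View pics/fin.png

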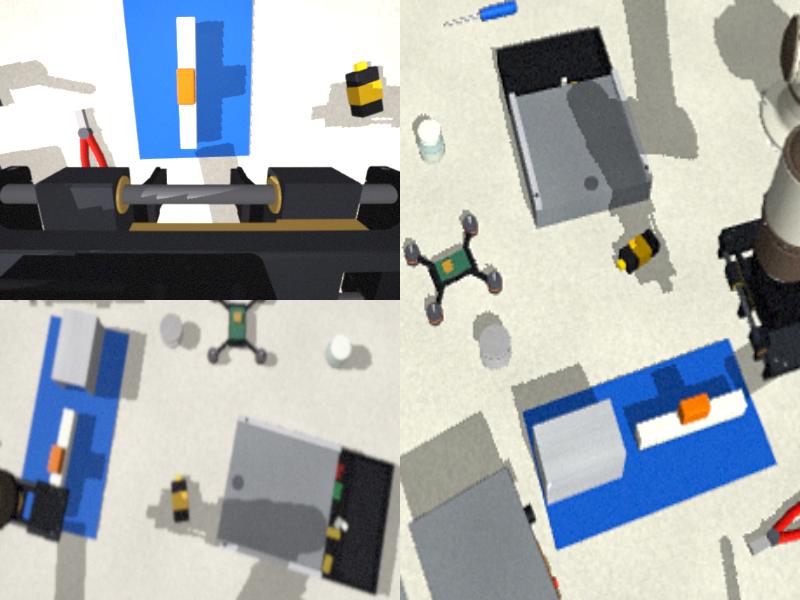

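The final views show the scraper upright on the bare mat, clear of the garage. The lane is empty, the chips are in the tray and the pin is flush. The bystanders are in place. I'll hand it in.

```bash
python3 -c "
from bench import manip
print(manip.hand_in(), manip.read_state()['clock'])"
```

```text
the job is handed in; nothing more can be done
the job is handed in; nothing more can be done
```

The trimming board is ready and the job is handed in, at about 18 s of the 58 s allowed.

- **Scraper:** I pulled it out of the garage by its end, let go of it standing on the mat, and took it again by the orange handle.
- **Chips:** One wipe along the lane put all five chips in the tray, and the fingers never touched them.
- **Pin:** After the wipe I pressed the pin down with the scraper's underside until the foot stood on the board. The push peaked at about 33 N.
- **Return:** I stood the scraper back on the open mat, about 40 mm in front of the garage mouth.

**Last checks**
- All five chips show in the tray, lying close against the board's end face. From the side, only the white one peeks over the edge.
- The lane is empty, the pin hole looks level with no red standing proud, and the other things on the bench look undisturbed.
- The scraper is upright and free, with the gripper clear of it.
- My camera estimates of the pin and board positions disagreed by 2–3 mm. That was within the margins and had no visible effect.
- No check failed.

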